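Fasten the lot chest with its hasp and drop pin

TASK

Fasten this chest so that it can go out to the buyer: swing the slotted hasp that is thrown back over its lid forward and down over the staple on the chest's front until it lies flat, then lift the wooden-headed pin out of the screw eye beside it and drop the pin down through the staple, in front of the hasp, until its collar rests on the staple. Let go of it and leave the things standing round about and on the lid where they are.

Things in the scene. Friction and masses are not known exactly. Their poses are not given: they have to be found in the camera images.
- chest: small dark wooden chest, lid shut, immovable, 150 deep (x) x 280 wide (y) x 135 high; origin: centre of its underside on the table; its own -x points out of the front (toward the robot within 0.25 rad), +y to the left end as the robot sees it, z up. Front face at chest x = -75 mm. Hasp, hinge and staple are in the middle of the front (chest y = 0)
- hasp (a joint): angle of the dark steel hasp, a strap hinged on the lid's front edge about chest y. 0 = hanging flat on the chest's front over the staple (end stop); 1.57 = level, sticking out to -x; 3.14 = straight up; more = leaning back over the lid (stop 4.45). Starts leaning back, 3.6 to 4.15. The hinge is stiff: it stays at any angle; 1 to 4 N at its middle moves it, along its arc (a skew push jams)
- hasp_hinge (a point): middle of the hasp's hinge axis: chest frame x -80, y 0, z 140 mm (5 mm above the lid's top). The strap is 50 mm wide (y), 4 thick, 88 long; hanging at 0 it fills chest x -85 to -81 mm. The knuckles round the axis have radius 5 mm
- hasp_lip (a point): middle of the hasp's free edge, a curled lip 8 mm thick, 84 mm from the hinge axis. The strap's hole for the staple is 34 mm wide and runs from 46 to 69.5 mm from the axis; from 6 to 46 mm the strap is solid and can be pressed on, above the staple
- staple_eye (a point): centre of the staple's opening, level with the top of its bar: chest x -102, y 0, z 91 mm. The staple is a level U of 6 mm bar out of the chest's front. The pin drops straight down through its opening: 16 mm wide (y); with the hasp shut it reaches from the hasp's front (x -85) to x -112, outer end rounded (radius 8 about x -104); outermost point x -118
- drop_pin: loose pin, about 70 g, hanging upright in the screw eye. Origin: centre of its collar's underside; z up its length. Below: steel shank 8 mm in diameter, 51 long, tapered tip. Above: collar 24 mm in diameter, 4 thick, a thin neck, and a light wooden head 20 mm in diameter from 10 to 44 mm above the origin, to grip from above with the fingers along chest y
- keeper_eye: fixed steel screw eye that keeps the pin while the chest is open, on the chest's front 80 to 100 mm left or right of the hasp; origin on the front face, 88 mm above the table; its ring (16 mm hole, 6 mm bar) is centred 27 mm out from the face (own -x), the ring's top 3 mm above the origin
- card_frame: small brass label frame with a blank card, 58 x 43 mm and 3 mm thick, fixed on the chest's front on the other side of the hasp
- iron_weight: knobbed iron scale weight, 60 mm in diameter, 44 high, standing on the back of the lid near its left end; leave it there; origin under its centre
- knob_box: small card box, 57 x 92 x 41 mm, on the table left in front of the chest; leave alone; origin under its centre
- whetstone_box: lidded wooden oilstone box, 66 x 200 x 46 mm, on the table right in front; leave alone; origin under its centre
- ink_bottle: square ink bottle, 44 x 44 x 63 mm, on the table to the left of the chest; leave alone; origin under its centre

How it is judged:
On the way:
1. the hasp lies flat over the staple (value of joint hasp below 0.15 rad), for 0.2 s.
At the end, for the whole second after the job is handed in: the hasp hangs flat over the staple (within 0.15 rad of its stop) and the pin stands at rest through the staple in front of it: collar centre within 12 mm of the middle of the opening, collar down on the staple (-6 to +8 mm), within 0.3 rad of upright (value of joint hasp below 0.15 rad and horizontal distance between drop_pin and staple_eye below 0.012 m and z of drop_pin in the frame of staple_eye between -0.006 and 0.008 m and angle between drop_pin's own z axis and vertical below 0.3 rad and linear speed of drop_pin below 0.02 m/s); the robot touches nothing.
It fails at once if a bystander was pushed more than 30 mm from its place (distance of any of iron_weight, knob_box, whetstone_box, ink_bottle from where it was at the start of the episode above 0.03 m).
It also fails if it takes over 58 s, if anything falls off the work surface, if the arm or the gripper's body presses on something with over 40 N, if the wrist force passes 120 N, or if a joint passes its speed limit or range.

ROBOT

A 7-joint arm with a two-finger parallel gripper is mounted at the origin on the work surface; the furniture and walls round the work are solid. World frame = base frame: x ahead of the robot, y to its left, z up, the work surface at z = 0. Lengths are in m, angles in rad, forces in N, time in s.
With the tool pointing down it reaches from about 0.4 to 0.85 m from the base axis. Payload 10.4 kg.
Tool frame: the origin (TCP) lies on the centre line of the jaws, within the pads' length; the fingertips stand 11 mm ahead of it and the grasp point (between the pads) lies 8 mm behind it (tip_reach is the distance from the TCP to the fingertips, in m); z points along the fingers, y is the line along which they close (so a half turn about z gives the same grasp; the last joint's range is limited). The gripper opens to 85 mm and grips with 20 to 120 N. Pads are 22 mm wide; open, the fingers measure 114 mm over their backs; the gripper's body (76 mm by 85 mm) begins 54 mm behind the grasp point. The pads swing forward as they close: fully open they stand 13 mm farther back than shut.
Start: joints at [1.154, 0.332, -0.065, 1.46, 0.022, 1.35, -0.088], TCP at [0.24, -0.577, 0.242] pointing down, gripper open.
Joint ranges: [-2.6, 2.6], [-0.5, 2.12], [-1.47, 1.34], [0.16, 2.42], [-1.27, 4.41], [0.06, 2.06], [-2.6, 2.6]. Speed limits (rad/s): [2.22, 2.22, 2.79, 2.79, 3.14, 3.14, 3.14].

INTERFACE

Orientations are given as a unit quaternion [x, y, z, w].
In Python, from workcell import get_obs, camera, hand_in, tip_reach gives the robot as it stands. The module is installed in compiled form; this text tells all that it offers.
- The arm moves only by the tool move_arm, never from a script. Its argument "plan" is a list of rows, each an object with "delta_pos": the shift along the tool's x, y, z in parts of the range, where 1.0 means 600 mm, a list of three; "turn": the turn, a rotation vector about the tool's x, y, z in fractions of the full range, 1 being pi rad, a list of three; "fingers": the closure, from 0 (fully open) to 1 (shut). A call has 1 to 12 rows; each row is the pose to reach, as a shift and turn from the pose commanded when the call began, along the tool's axes at that moment; what a row does not reach only later rows make up. A row lasts 1/8 s, in which the tool goes at most 62.5 mm and 10.7 degrees, less where a joint would pass 70% of its speed; a pose out of reach is approached as far as the arm can. Shift and turn numbers lie between -1 and 1, and a call with a number outside is refused. A call with a gripper value outside its range is refused whole. The fingers move at their own pace and stop on an object; "force" is the grip in N (left out, the last holds). Time passes only in rows, so rows that repeat a pose let the fingers close. It gives the time, the measured TCP pose, the force, the opening and the grip force at its end, in the units of the state.
- get_obs(): the state, without advancing time (a new reading comes with each control period).
- camera(name): name is "side" or "top" or "wrist"; returns a dict with "color" (400x640x3 uint8, red, green, blue), "range_z" (400x640 float32, m along the optical axis (not along the pixel's ray), 0 where there is no reading), "fx", "fy", "cx", "cy" (pixels), "R" (3x3) and "t" (3): a world point X has camera coordinates R X + t; the wrist camera has in their place "tool_from_camera" (4x4, takes a point from camera to tool coordinates, whose origin is the TCP and whose axes are the flange's). Camera axes: x right, y down, z forward; pixel columns grow to the right and rows downward; lengths in m; the calibration is good to about 2 mm. A picture is of the moment at which its call begins: read the wrist's pose just before it.
- hand_in(): hands the job in; it is judged then, once.
The state is a dict: "clock": time; "joint_pos": joint angles; "joint_velocities": joint speeds; "tau": joint torques, N m; "position": TCP position; "ee_rot": TCP orientation; "ft_force": force on the tool from outside, world axes, zero at the start; "torque": the same for the moment, N m; "grip_width": opening from 0.0 (shut) to 1.0 (fully open); "grasp_force": force on a finger pad.
Only numpy, scipy, OpenCV 4.12 (cv2) and the standard library are available. Lean on these libraries where they do the work, as an engineer would, in place of code of your own. Each camera call takes 0.05 s, during which the arm holds its last target. There are 200 camera calls.

## Working session

There is one attempt and no reset: what is moved stays moved. The work goes in short steps, Python scripts to look and compute and a tool call to move; the robot and the scene stay as the last step left them, time stands still between calls to the robot, and variables do not carry over. Pictures are saved under pics/ and viewed, at most 10 in all, crops included, and the job is handed in when it is done.

Besides the shell and the picture viewer there is one more tool, called after "Request:" as a command line: name --argument value ..., lists and objects as JSON in quotes. move_arm: Moves the arm, as the interface text tells. Its arguments: {"type":"object","properties":{"plan":{"type":"array","items":{"type":"object","properties":{"delta_pos":{"type":"array","items":{"type":"number"}},"turn":{"type":"array","items":{"type":"number"}},"fingers":{"type":"number"}}}},"force":{"type":"number"}},"required":["plan"]}

```bash
mkdir -p pics
cat > h.py <<'E'
import numpy as np, cv2, pickle
from workcell import get_obs, camera
from scipy.spatial.transform import Rotation as Ro
def snap(n,f):
    o=get_obs(); c=camera(n); cv2.imwrite(f'pics/{f}.png',c['color'][:,:,::-1]); pickle.dump((o,c),open(f'{f}.pkl','wb')); return o,c
def load(f): return pickle.load(open(f'{f}.pkl','rb'))
def cam(o,c):
    if 'R' in c: return c['R'],np.array(c['t'])
    T=np.array(c['tool_from_camera']); W=np.eye(4); W[:3,:3]=Ro.from_quat(o['ee_rot']).as_matrix(); W[:3,3]=o['position']
    M=np.linalg.inv(W@T); return M[:3,:3],M[:3,3]
def ray(o,c,u,v):
    R,t=cam(o,c); d=R.T@np.array([(u-c['cx'])/c['fx'],(v-c['cy'])/c['fy'],1]); return -R.T@t,d
def onz(o,c,u,v,z):
    p,d=ray(o,c,u,v); return p+d*(z-p[2])/d[2]
def dep(o,c,u,v):
    p,d=ray(o,c,u,v); return p+d*c['range_z'][int(v),int(u)]
def tri(a,b):
    (p,d),(q,e)=a,b; s=np.linalg.lstsq(np.c_[d,-e],q-p,rcond=None)[0]; x,y=p+s[0]*d,q+s[1]*e
    return (x+y)/2,np.linalg.norm(x-y)
def proj(o,c,X):
    R,t=cam(o,c); x=R@np.array(X)+t; return x[0]/x[2]*c['fx']+c['cx'],x[1]/x[2]*c['fy']+c['cy']
def cloud(o,c):
    R,t=cam(o,c); z=c['range_z']; v,u=np.indices(z.shape)
    P=np.stack([(u-c['cx'])/c['fx']*z,(v-c['cy'])/c['fy']*z,z],-1); return (P-t)@R
E
python3 - <<'E'
from h import *
for n in('side','top'):
    o,c=snap(n,n+'0'); R,t=cam(o,c); print(n,-R.T@t,R[2],c['fx'])
print(o)
E
```

```text
side [ 0.01959316 -0.63266135  0.53390352] [ 0.49733233  0.73467552 -0.46142436] 467.9090212385536
top [0.33315755 0.04450575 0.97889255] [ 0.18769806  0.01523833 -0.98210856] 375.3388921840237
{'clock': 0.05, 'joint_pos': array([ 1.15438762,  0.33285168, -0.06470779,  1.46093231,  0.02159611,
        1.34990809, -0.08850539]), 'joint_velocities': array([ 0.00011462, -0.0024314 , -0.00018985, -0.00105805,  0.00044733,
       -0.00102138,  0.00121115]), 'tau': array([ 1.58125433e-03, -6.27372980e+01,  4.89302748e-02, -3.92849171e+01,
        1.62091793e-02,  7.22857250e-03, -1.14074462e-04]), 'position': array([ 0.23968103, -0.57682702,  0.24153285]), 'ee_rot': array([ 9.80674506e-01,  1.95645138e-01, -1.66383915e-04, -6.82013327e-04]), 'ft_force': array([-0.45424152, -0.19041778, -0.62481699]), 'torque': array([ 0.01388876, -0.01473023, -0.00716417]), 'grasp_force': 0.0, 'grip_width': 0.9970695366450671}
```

View pics/side0.png

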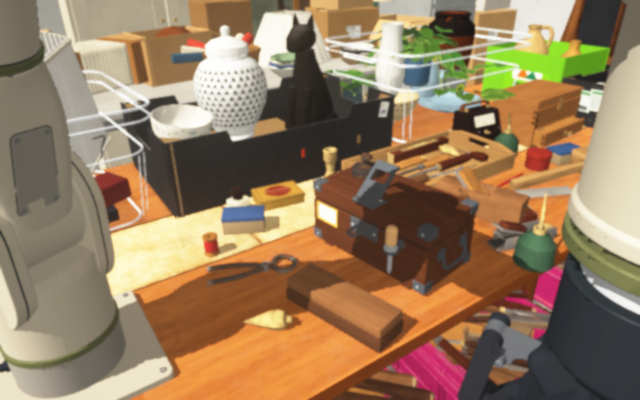

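View pics/top0.png

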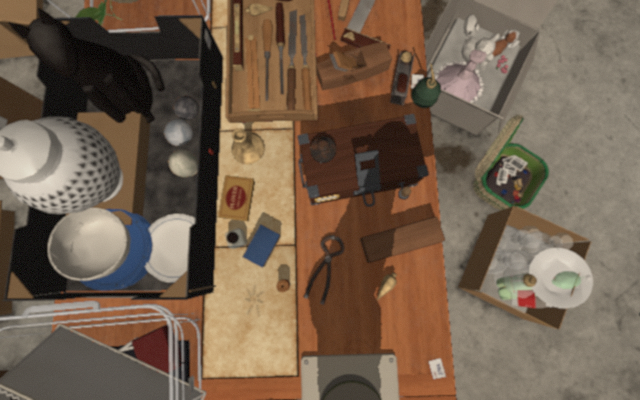

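Side view: chest, with the hasp leaning back at about (378,185), the pin at (390,245) on the robot's right of the hasp, and the card frame on the left. Top view: lid spanning (300–428, 118–202), hasp at (367,165), staple at (369,198), pin at (405,190).

Run:
```python
from h import *
for n in('top0','side0'):
    o,c=load(n); P=cloud(o,c); ok=c['range_z']>0
    m=ok&(np.abs(P[...,2]-.135)<.006)&(P[...,0]>.35)&(P[...,0]<.8)&(abs(P[...,1])<.3)
    k,l,s,_=cv2.connectedComponentsWithStats(m.astype(np.uint8)); 
    i=1+np.argmax(s[1:,4]); Q=P[l==i]; r=cv2.minAreaRect((Q[:,:2]*1000).astype(np.float32)); print(n,s[i],r,np.median(Q[:,2])); print(cv2.boxPoints(r).round())
    if n=='top0':
        for v in range(150,206,4): print(v,[tuple((P[v,u]*1000).round().astype(int)) for u in (355,362,368,374,380)])
        for v in range(176,200,3): print(v,[tuple((P[v,u]*1000).round().astype(int)) for u in range(396,414,3)])
a=cv2.imread('pics/top0.png')[110:215,290:435]; cv2.imwrite('pics/topc.png',cv2.resize(a,None,fx=5,fy=5,interpolation=2))
```

```text
top0 [ 297  114  132   84 6144] ((582.0831298828125, -45.04197692871094), (152.6324005126953, 281.72576904296875), 8.851449966430664) 0.1344755129339006
[[ 485.   82.]
 [ 528. -196.]
 [ 679. -172.]
 [ 636.  106.]]
150 [(np.int64(592), np.int64(-30), np.int64(136)), (np.int64(592), np.int64(-46), np.int64(134)), (np.int64(592), np.int64(-60), np.int64(134)), (np.int64(572), np.int64(-66), np.int64(196)), (np.int64(590), np.int64(-88), np.int64(136))]
154 [(np.int64(564), np.int64(-24), np.int64(199)), (np.int64(564), np.int64(-39), np.int64(197)), (np.int64(565), np.int64(-53), np.int64(193)), (np.int64(564), np.int64(-65), np.int64(194)), (np.int64(582), np.int64(-88), np.int64(131))]
158 [(np.int64(556), np.int64(-24), np.int64(195)), (np.int64(557), np.int64(-39), np.int64(192)), (np.int64(557), np.int64(-53), np.int64(188)), (np.int64(557), np.int64(-66), np.int64(187)), (np.int64(572), np.int64(-88), np.int64(131))]
162 [(np.int64(564), np.int64(-29), np.int64(135)), (np.int64(563), np.int64(-45), np.int64(135)), (np.int64(562), np.int64(-59), np.int64(137)), (np.int64(562), np.i
[... 4278 characters left out ...]
64(94)), (np.int64(488), np.int64(-136), np.int64(115)), (np.int64(486), np.int64(-140), np.int64(127)), (np.int64(485), np.int64(-146), np.int64(131)), (np.int64(508), np.int64(-184), np.int64(0))]
197 [(np.int64(502), np.int64(-144), np.int64(-1)), (np.int64(486), np.int64(-134), np.int64(87)), (np.int64(485), np.int64(-140), np.int64(95)), (np.int64(484), np.int64(-146), np.int64(96)), (np.int64(501), np.int64(-176), np.int64(-1)), (np.int64(501), np.int64(-184), np.int64(-4))]
side0 [ 313  167  166   69 4369] ((576.9288940429688, -49.34828186035156), (162.5623321533203, 283.6382751464844), 9.123882293701172) 0.13339830439101974
[[ 474.   78.]
 [ 519. -202.]
 [ 680. -176.]
 [ 635.  104.]]
```

View pics/topc.png

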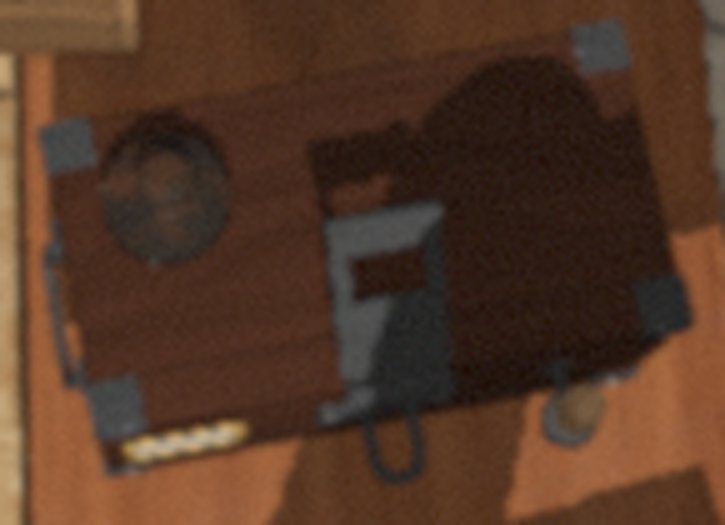

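The enlarged view shows the hasp leaning back with its lip at the top (335–440, 215), the staple loop at (395,445) and the pin head at (580,405). Depth gives the chest centre at (0.582, -0.045), yaw 0.154, and a hasp angle of about 3.95. Next I move above the front and look with the wrist camera.

The rows are not in the units I measure in: shifts go in shares of 600 mm and turns go in shares of pi rad. I convert before sending: 0.414 m / 0.6 = 0.69, -0.344 m / 0.6 = -0.5733, 0.24 rad / 3.1416 = 0.0764.

Request:
move_arm --plan '[{"delta_pos": [0.05,-0.05,-0.0833],"turn": [0,0,0.0382],"fingers": 0},{"delta_pos": [0.1333,-0.1167,-0.15],"turn": [0,0,0.0764],"fingers": 0},{"delta_pos": [0.2,-0.1667,-0.15],"turn": [0,0,0.0764],"fingers": 0},{"delta_pos": [0.2833,-0.2333,-0.15],"turn": [0,0,0.0764],"fingers": 0},{"delta_pos": [0.35,-0.3,-0.15],"turn": [0,0,0.0764],"fingers": 0},{"delta_pos": [0.4333,-0.3667,-0.15],"turn": [0,0,0.0764],"fingers": 0},{"delta_pos": [0.5167,-0.4333,-0.15],"turn": [0,0,0.0764],"fingers": 0},{"delta_pos": [0.6,-0.5,-0.15],"turn": [0,0,0.0764],"fingers": 0},{"delta_pos": [0.69,-0.5733,-0.15],"turn": [0,0,0.0764],"fingers": 0},{"delta_pos": [0.69,-0.5733,-0.15],"turn": [0,0,0.0764],"fingers": 0},{"delta_pos": [0.69,-0.5733,-0.15],"turn": [0,0,0.0764],"fingers": 0},{"delta_pos": [0.69,-0.5733,-0.15],"turn": [0,0,0.0764],"fingers": 0}]'

```text
clock: 1.6
position: [0.4896, -0.1024, 0.3321]
ee_rot: [0.997, 0.076, -0.0, 0.0]
ft_force: [-0.2, -0.3, 0.0]
grip_width: 1.002
grasp_force: 0.0
```

Run:
```python
from h import *
import workcell
print(workcell.tip_reach() if callable(workcell.tip_reach) else workcell.tip_reach)
o,c=snap('wrist','w1'); print(o['clock'],o['position'],Ro.from_quat(o['ee_rot']).as_matrix().round(4),np.abs(o['joint_velocities']).max(),o['joint_pos'])
print(np.array(c['tool_from_camera']).round(3),c['fx'])
```

```text
0.011
1.6 [ 0.48956135 -0.10244856  0.33212193] [[ 9.886e-01  1.507e-01 -5.000e-04]
 [ 1.507e-01 -9.886e-01 -5.000e-04]
 [-6.000e-04  4.000e-04 -1.000e+00]] 0.006345306265323269 [ 0.59466798  0.04967107 -0.49463171  1.61178816  0.0241587   1.48657945
 -1.32104716]
[[-0.    -0.966 -0.257  0.066]
 [ 1.    -0.    -0.    -0.001]
 [ 0.    -0.257  0.966 -0.133]
 [ 0.     0.     0.     1.   ]] 301.76847356520886
```

View pics/w1.png

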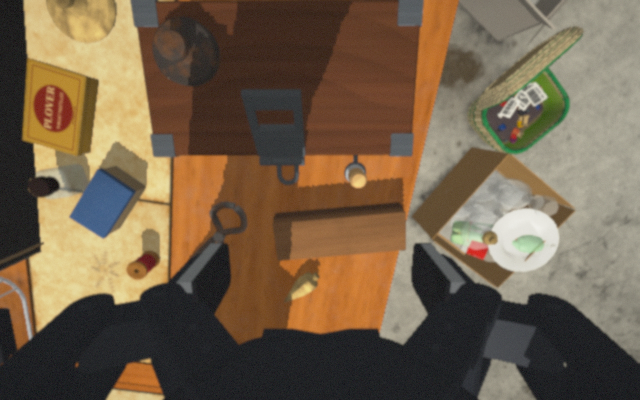

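The wrist view shows the front lid edge along row 155 (cols 172–413), the hasp strap from lip (240–300, 92) to hinge (262–304, 163), the staple loop at (287,180) and the pin head at (357,177).

Run:
```python
from h import *
o,c=load('w1'); P=cloud(o,c)*1000; ok=c['range_z']>0
m=ok&(abs(P[...,2]-135)<7)&(P[...,0]>400)&(P[...,0]<800)&(np.indices(ok.shape)[0]<170)
k,l,s,_=cv2.connectedComponentsWithStats(m.astype(np.uint8)); i=1+np.argmax(s[1:,4]); Q=P[l==i]
print(s[i],cv2.minAreaRect(Q[:,:2].astype(np.float32)),np.median(Q[:,2]))
# front edge of lid: last lid row per column
pts=[]
for u in list(range(190,235))+list(range(315,385)):
    v=np.where(l[:,u]==i)[0].max(); pts.append(onz(o,c,u,v+.5,.135)*1000)
pts=np.array(pts); f=np.polyfit(pts[:,1],pts[:,0],1); print('front edge x=%.4f y+%.1f yaw %.4f'%(f[0],f[1],-np.arctan(f[0])),'resid',np.std(pts[:,0]-np.polyval(f,pts[:,1])))
g=np.array([np.cos(.154),np.sin(.154)])
def ch(p): d=np.array(p[:2])-[582,-45]; return (d@g).round(1),(d@[-g[1],g[0]]).round(1),round(p[2],1)
# hasp points above lid
m=ok&(P[...,2]>142)&(P[...,2]<215); H=P[m]; C=np.array([ch(p) for p in H]); C=C[(C[:,0]>-85)&(C[:,0]<0)&(abs(C[:,1])<45)]
print('hasp n',len(C),'y',np.percentile(C[:,1],[1,50,99]),'zmax',np.percentile(C[:,2],[50,99])); b=np.polyfit(C[:,0],C[:,2],1); print('slope',b,'theta',np.pi+np.pi/2-np.arctan(b[0]),'x',np.percentile(C[:,0],[1,99]))
# pin head: wood-coloured blob near (357,177)
hsv=cv2.cvtColor(c['color'],cv2.COLOR_RGB2HSV)
w=((c['color'][...,0]>150)).astype(np.uint8); w[:165]=0;w[190:]=0;w[:,:345]=0;w[:,372:]=0
z=P[...,2]; hm=ok&(z>120)&(z<142); hm[:160]=0;hm[195:]=0;hm[:,:340]=0;hm[:,375:]=0
print('head depth pts',hm.sum(),np.median(P[hm],0),P[hm].max(0),[ch(x) for x in [P[hm].mean(0)]])
v,u=np.where(hm); print('head px',u.min(),u.max(),v.min(),v.max(),u.mean(),v.mean())
sm=ok&(z>80)&(z<97); sm[:158]=0;sm[195:]=0;sm[:,:265]=0;sm[:,312:]=0
v,u=np.where(sm); print('staple px',u.min(),u.max(),v.min(),v.max(),(u.min()+u.max())/2, np.median(z[sm]),ch(onz(o,c,(u.min()+u.max())/2,v.max()+.5,.091)*1000))
a=c['color'][75:200,230:380,::-1]; cv2.imwrite('pics/w1c.png',cv2.resize(a,None,fx=5,fy=4.8,interpolation=2))
```

```text
[  130     0   294   158 35151] ((582.718017578125, -45.15245056152344), (152.21131896972656, 282.6999816894531), 8.905752182006836) 136.08910195636273
front edge x=-0.1569 y+500.2 yaw 0.1557 resid 0.36960400691314016
hasp n 3435 y [-24.766  -0.6    24.2  ] zmax [170.8 200.1]
slope [  0.889469   212.51253331] theta 3.9854226698934 x [-83.1 -11.9]
head depth pts 259 [ 495.83095578 -141.93387581  134.5191986 ] [ 504.14743157 -133.59701672  137.16775734] [(np.float64(-100.2), np.float64(-82.8), np.float64(133.0))]
head px 349 366 170 187 357.3745173745174 178.45173745173744
staple px 277 298 166 185 287.5 91.44509969596012 (np.float64(-117.4), np.float64(0.3), np.float64(91.0))
```

View pics/w1c.png

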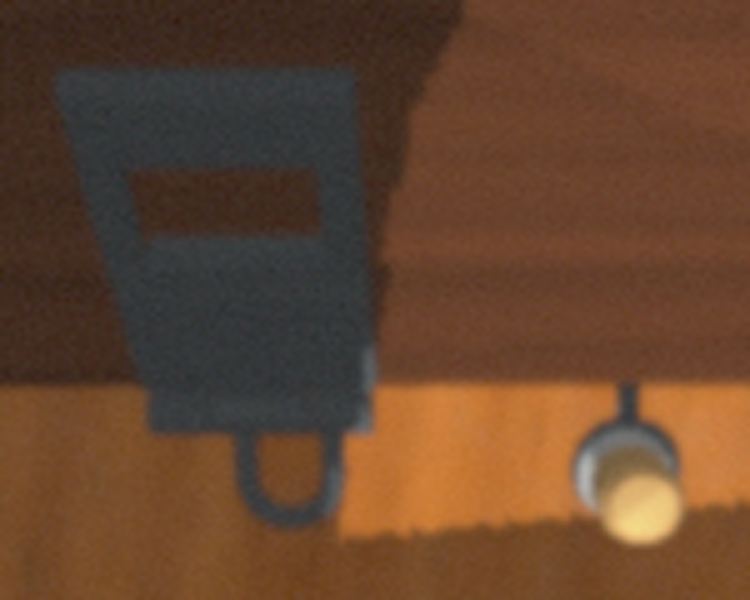

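Two views agree within 1 mm: chest centre (0.5827, -0.045), yaw 0.155, hasp 3.98, pin at chest (-101, -83), staple on y=0. Now I place the shut fingers behind the lip.

To row units: 0.138 m / 0.6 = 0.23, -0.042 m / 0.6 = -0.07.

Request:
move_arm --plan '[{"delta_pos": [0.0833,-0.0333,0],"turn": [0,0,0],"fingers": 1},{"delta_pos": [0.1667,-0.0667,0],"turn": [0,0,0],"fingers": 1},{"delta_pos": [0.195,-0.07,0],"turn": [0,0,0],"fingers": 1},{"delta_pos": [0.195,-0.07,0.0333],"turn": [0,0,0],"fingers": 1},{"delta_pos": [0.195,-0.07,0.1],"turn": [0,0,0],"fingers": 1},{"delta_pos": [0.195,-0.07,0.1667],"turn": [0,0,0],"fingers": 1},{"delta_pos": [0.195,-0.07,0.2167],"turn": [0,0,0],"fingers": 1},{"delta_pos": [0.195,-0.07,0.23],"turn": [0,0,0],"fingers": 1},{"delta_pos": [0.195,-0.07,0.23],"turn": [0,0,0],"fingers": 1}]'

```text
clock: 2.78
position: [0.5994, -0.0421, 0.1948]
ee_rot: [0.997, 0.076, 0.0, 0.0]
ft_force: [0.3, -0.7, 0.3]
grip_width: -0.003
grasp_force: 0.0
```

```bash
cat >> h.py <<'E'
G=np.array([np.cos(.155),np.sin(.155)])
def chest(p): d=np.array(p[:2])-[.5827,-.045]; return np.array([d@G,d@[-G[1],G[0]],p[2]])
E
python3 - <<'E'
from h import *
o=get_obs(); p=chest(o['position'])*1000; print(p,o['clock'],o['ft_force'],o['grip_width'],Ro.from_quat(o['ee_rot']).as_matrix()[:2,0])
# path deltas (mm, tool x and z) from this pose
for f in np.arange(.9,-1.5,-.15):
    X,Z=(86*np.sin(f)+6*np.cos(f),84*np.cos(f)-8-6*np.sin(f)) if f>0 else (76*np.sin(f)+5*np.cos(f),76*np.cos(f)-5*np.sin(f))
    print(round(f,2),round(X-69-p[0],1),round(p[2]-(151+Z),1))
E
```

```text
[ 16.94676738   0.29065788 194.7764782 ] 2.775 [ 0.34069837 -0.67519139  0.31503267] -0.003202968196528615 [0.98838063 0.15199911]
0.9 -14.9 4.3
0.75 -22.9 -5.6
0.6 -32.4 -14.2
0.45 -43.1 -21.3
0.3 -54.8 -26.7
0.15 -67.2 -30.4
-0.0 -80.9 -32.2
-0.15 -92.4 -32.1
-0.3 -103.6 -30.3
-0.45 -114.5 -26.8
-0.6 -124.7 -21.8
-0.75 -134.1 -15.2
-0.9 -142.4 -7.4
-1.05 -149.4 1.6
-1.2 -155.0 11.6
-1.35 -159.0 22.3
```

To row units: -0.092 m / 0.6 = -0.1533, -0.081 m / 0.6 = -0.135.

Request:
move_arm --plan '[{"delta_pos": [-0.025,0,0.0017],"turn": [0,0,0],"fingers": 1},{"delta_pos": [-0.0383,0,-0.01],"turn": [0,0,0],"fingers": 1},{"delta_pos": [-0.0533,0,-0.0233],"turn": [0,0,0],"fingers": 1},{"delta_pos": [-0.0717,0,-0.035],"turn": [0,0,0],"fingers": 1},{"delta_pos": [-0.0917,0,-0.045],"turn": [0,0,0],"fingers": 1},{"delta_pos": [-0.1117,0,-0.05],"turn": [0,0,0],"fingers": 1},{"delta_pos": [-0.135,0,-0.0533],"turn": [0,0,0],"fingers": 1},{"delta_pos": [-0.1533,0,-0.0533],"turn": [0,0,0],"fingers": 1}]'

```text
clock: 3.78
position: [0.5072, -0.0555, 0.2262]
ee_rot: [0.997, 0.077, -0.0, 0.0]
ft_force: [0.6, 0.8, -1.9]
grip_width: 0.0
grasp_force: 0.4
```

```bash
cat >> h.py <<'E'
def hasp(f):
    o,c=snap('top',f); P=cloud(o,c); R=c['range_z']>0
    d=P[...,:2]-[.5827,-.045]; x=d@G; y=d@[-G[1],G[0]]; z=P[...,2]
    m=R&(abs(y)<.024)&(x>-.175)&(x<.02)&(z>.1)&(z<.235)&~((abs(x)<.075)&(z<.142))
    return x[m]*1000,y[m]*1000,z[m]*1000
E
python3 - <<'E'
from h import *
o=get_obs(); print(chest(o['position'])*1000,o['ft_force'])
x,y,z=hasp('t2'); print(len(x)); 
s=(abs(y)>17); print(np.c_[x,y,z][s].round()[::2])
E
```

```text
[-76.16778908   1.27345725 226.17365967] [ 0.63046837  0.83742631 -1.85018707]
76
[[-88.  24. 225.]
 [-89.  20. 226.]
 [-91.  23. 227.]
 [-91.  18. 226.]
 [-93.  23. 225.]
 [-94.  19. 228.]
 [-95.  21. 224.]
 [-81.  19. 144.]
 [-82.  24. 143.]
 [-83.  20. 144.]
 [-83.  24. 137.]
 [-85.  20. 142.]]
```

To row units: -0.067 m / 0.6 = -0.1117, -0.063 m / 0.6 = -0.105.

Request:
move_arm --plan '[{"delta_pos": [-0.02,0,0.0033],"turn": [0,0,0],"fingers": 1},{"delta_pos": [-0.0383,0,0.0083],"turn": [0,0,0],"fingers": 1},{"delta_pos": [-0.055,0,0.0167],"turn": [0,0,0],"fingers": 1},{"delta_pos": [-0.07,0,0.0283],"turn": [0,0,0],"fingers": 1},{"delta_pos": [-0.0833,0,0.0417],"turn": [0,0,0],"fingers": 1},{"delta_pos": [-0.095,0,0.0567],"turn": [0,0,0],"fingers": 1},{"delta_pos": [-0.105,0,0.0733],"turn": [0,0,0],"fingers": 1},{"delta_pos": [-0.1117,0,0.09],"turn": [0,0,0],"fingers": 1},{"delta_pos": [-0.1117,0,0.09],"turn": [0,0,0],"fingers": 1}]'

```text
clock: 4.95
position: [0.4415, -0.0656, 0.1714]
ee_rot: [0.997, 0.077, -0.001, -0.0]
ft_force: [-0.5, -0.0, -0.6]
grip_width: 0.0
grasp_force: 0.0
```

Run:
```python
from h import *
o=get_obs(); print(chest(o['position'])*1000,o['ft_force'])
x,y,z=hasp('t3'); print(len(x)); 
s=(abs(y)>17); print(np.c_[x,y,z][s].round()[::3])
```

```text
[-142.65258709    1.4608386   171.40726831] [-0.50459122 -0.04678013 -0.55976136]
96
[[ -75.   20.  141.]
 [ -77.   23.  143.]
 [ -75.   23.  122.]
 [ -81.   19.  143.]
 [ -83.   22.  145.]
 [ -76.   22.  101.]
 [ -85.   20.  145.]
 [ -87.   21.  144.]
 [ -90.   21.  148.]
 [ -93.   22.  147.]
 [ -95.   22.  147.]
 [ -97.   23.  149.]
 [-100.   24.  149.]
 [-102.   22.  149.]
 [-105.   20.  151.]
 [-109.   24.  152.]
 [-114.   22.  151.]
 [-152.   20.  159.]
 [-154.   20.  160.]
 [-156.   21.  161.]
 [-159.   22.  162.]
 [-161.   22.  165.]
 [-163.   23.  164.]
 [-165.   23.  160.]]
```

The hasp is now at about 1.8 with the lip at z≈0.162. I move the push to the solid part near the hinge and follow the arc down.

To row units: 0.047 m / 0.6 = 0.0783, 0.041 m / 0.6 = 0.0683.

Request:
move_arm --plan '[{"delta_pos": [0,0,-0.0333],"turn": [0,0,0],"fingers": 1},{"delta_pos": [0.0533,0,-0.0333],"turn": [0,0,0],"fingers": 1},{"delta_pos": [0.0533,0,0.0067],"turn": [0,0,0],"fingers": 1},{"delta_pos": [0.05,0,0.0267],"turn": [0,0,0],"fingers": 1},{"delta_pos": [0.0483,0,0.0383],"turn": [0,0,0],"fingers": 1},{"delta_pos": [0.0517,0,0.0483],"turn": [0,0,0],"fingers": 1},{"delta_pos": [0.0583,0,0.0583],"turn": [0,0,0],"fingers": 1},{"delta_pos": [0.0667,0,0.065],"turn": [0,0,0],"fingers": 1},{"delta_pos": [0.0733,0,0.0683],"turn": [0,0,0],"fingers": 1},{"delta_pos": [0.0783,0,0.07],"turn": [0,0,0],"fingers": 1}]'

```text
clock: 6.25
position: [0.4876, -0.0586, 0.1297]
ee_rot: [0.997, 0.077, -0.002, -0.0]
ft_force: [-20.4, -1.9, 15.0]
grip_width: 0.003
grasp_force: 10.7
```

Run:
```python
from h import *
o=get_obs(); print(chest(o['position'])*1000,o['ft_force'])
snap('side','s4')
a=cv2.imread('pics/s4.png')[150:300,280:500]; cv2.imwrite('pics/s4c.png',cv2.resize(a,None,fx=3.5,fy=3.5,interpolation=2))
```

```text
[-96.0811906   1.2142454 129.6814721] [-20.39280576  -1.88427965  14.98594532]
```

View pics/s4c.png

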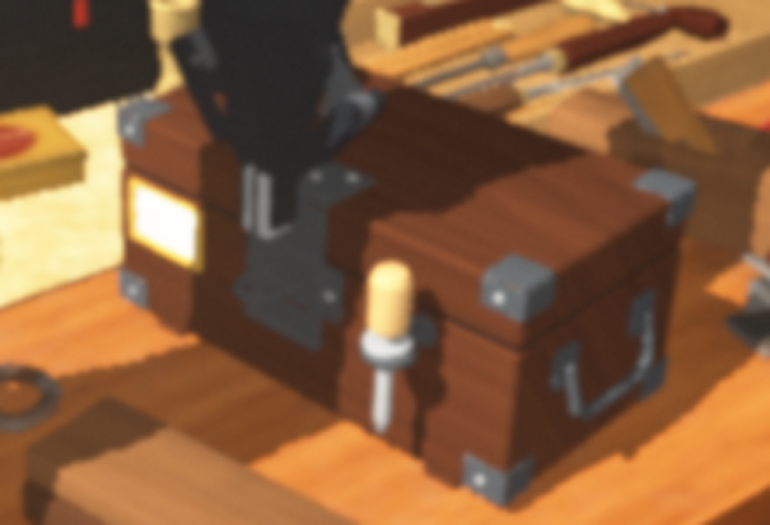

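The hasp looks flat, with the staple through its slot (about (285,290)); the pin stands upright at (388,320). I back off, open, and view the pin from above.

To row units: -0.12 m / 0.6 = -0.2, -0.09 m / 0.6 = -0.15.

Request:
move_arm --plan '[{"delta_pos": [-0.0417,0,0],"turn": [0,0,0],"fingers": 1},{"delta_pos": [-0.0417,0,-0.0667],"turn": [0,0,0],"fingers": 1},{"delta_pos": [-0.0417,0.0333,-0.15],"turn": [0,0,0],"fingers": 0.6},{"delta_pos": [-0.025,0.1,-0.2],"turn": [0,0,0],"fingers": 0.5},{"delta_pos": [-0.0083,0.14,-0.2],"turn": [0,0,0],"fingers": 0.5},{"delta_pos": [-0.0083,0.14,-0.2],"turn": [0,0,0],"fingers": 0.5},{"delta_pos": [-0.0083,0.14,-0.2],"turn": [0,0,0],"fingers": 0.5}]'

```text
clock: 7.18
position: [0.4969, -0.1411, 0.2503]
ee_rot: [0.997, 0.077, 0.0, -0.0]
ft_force: [-0.1, -0.6, -0.5]
grip_width: 0.505
grasp_force: 0.0
```

```bash
cat >> h.py <<'E'
def pin(f):
    o,c=snap('wrist',f); P=cloud(o,c); z=P[...,2]
    C=np.array([(P[...,:2]-[.5827,-.045])@G,(P[...,:2]-[.5827,-.045])@[-G[1],G[0]],z])*1000
    return o,c,C,c['range_z']>0
E
python3 - <<'E'
from h import *
o,c,C,ok=pin('w5'); print(o['clock'],chest(o['position'])*1000,o['grip_width'],o['ft_force'])
m=ok&(abs(C[0]+101)<18)&(abs(C[1]+83)<18)&(C[2]>125)&(C[2]<145); v,u=np.where(m)
zt=np.median(C[2][m]); print(m.sum(),'ztop',zt,u.min(),u.max(),v.min(),v.max())
for uu,vv in ((u.mean(),v.mean()),((u.min()+u.max())/2,(v.min()+v.max())/2)): print('head',chest(onz(o,c,uu,vv,zt/1000))*1000)
# pin head centre across two views: this one and w1 (357.4,178.5)
o1,c1=load('w1'); X,e=tri(ray(o,c,u.mean(),v.mean()),ray(o1,c1,357.4,178.5)); print('tri',chest(X)*1000,e*1000)
# staple and hasp
m=ok&(abs(C[1])<17)&(C[2]>84)&(C[2]<97)&(C[0]<-86)&(C[0]>-130)
v,u=np.where(m); print('staple',m.sum(),np.percentile(C[0][m],[1,99]),np.percentile(C[1][m],[1,50,99]),np.median(C[2][m]))
m=ok&(abs(C[1])<25)&(C[0]<-72)&(C[0]>-140)&(C[2]>40)&(C[2]<150); 
for a,b in ((45,60),(60,75),(75,85),(95,110),(110,125),(125,136),(136,150)): k=m&(C[2]>a)&(C[2]<b); print(a,b,k.sum(),np.percentile(C[0][k],[5,50]).round() if k.any() else '')
E
```

```text
7.175 [-99.64682787 -81.69884355 250.34854207] 0.5047890564568311 [-0.08400613 -0.5812105  -0.49590252]
415 ztop 134.5714376375721 313 335 188 210
head [-100.69701463  -83.53191315  134.57143764]
head [-100.73741858  -83.61415934  134.57143764]
tri [-102.39467583  -83.47497319  127.38448294] 0.5201571221672175
staple 302 [-116.71232634  -94.91248734] [-13.66460647  -0.79489554  13.1362851 ] 91.50458690590706
45 60 5 [-89. -88.]
60 75 3 [-87. -87.]
75 85 0 
95 110 35 [-83. -81.]
110 125 28 [-84. -81.]
125 136 38 [-84. -81.]
136 150 957 [-84. -78.]
```

View pics/w5.png

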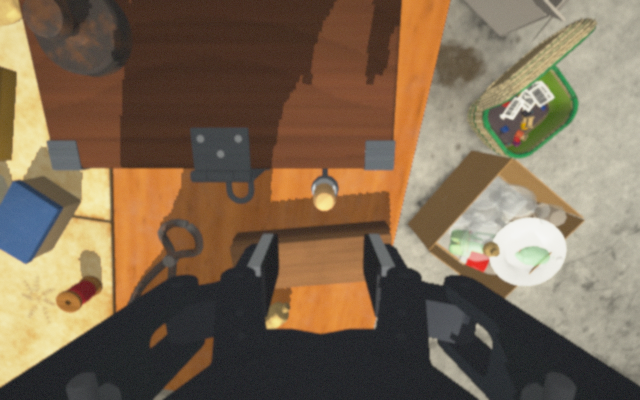

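The view shows the hasp flat with the staple loop at (240,188) through it, and the pin head at (324,199). Now I grip the pin.

Request:
move_arm --force 35 --plan '[{"delta_pos": [-0.0017,0.0033,0.0667],"turn": [0,0,0],"fingers": 0.5},{"delta_pos": [-0.0017,0.0033,0.1333],"turn": [0,0,0],"fingers": 0.5},{"delta_pos": [-0.0017,0.0033,0.1833],"turn": [0,0,0],"fingers": 0.5},{"delta_pos": [-0.0017,0.0033,0.2167],"turn": [0,0,0],"fingers": 0.5},{"delta_pos": [-0.0017,0.0033,0.2317],"turn": [0,0,0],"fingers": 0.5},{"delta_pos": [-0.0017,0.0033,0.2317],"turn": [0,0,0],"fingers": 0.5},{"delta_pos": [-0.0017,0.0033,0.2317],"turn": [0,0,0],"fingers": 0.8},{"delta_pos": [-0.0017,0.0033,0.2317],"turn": [0,0,0],"fingers": 1},{"delta_pos": [-0.0017,0.0033,0.2317],"turn": [0,0,0],"fingers": 1},{"delta_pos": [-0.0017,0.0033,0.2317],"turn": [0,0,0],"fingers": 1},{"delta_pos": [-0.0017,0.0033,0.2317],"turn": [0,0,0],"fingers": 1}]'

```text
clock: 8.6
position: [0.4966, -0.1444, 0.1124]
ee_rot: [0.997, 0.077, 0.001, 0.0]
ft_force: [-1.2, 0.8, 6.7]
grip_width: 0.222
grasp_force: 34.4
```

To row units: -0.083 m / 0.6 = -0.1383, -0.075 m / 0.6 = -0.125.

Request:
move_arm --plan '[{"delta_pos": [0,0,-0.0167],"turn": [0,0,0],"fingers": 1},{"delta_pos": [0,0,-0.05],"turn": [0,0,0],"fingers": 1},{"delta_pos": [0,0,-0.0833],"turn": [0,0,0],"fingers": 1},{"delta_pos": [0,0,-0.1167],"turn": [0,0,0],"fingers": 1},{"delta_pos": [0,-0.0333,-0.1167],"turn": [0,0,0],"fingers": 1},{"delta_pos": [0,-0.0833,-0.1167],"turn": [0,0,0],"fingers": 1},{"delta_pos": [0,-0.125,-0.1167],"turn": [0,0,0],"fingers": 1},{"delta_pos": [0,-0.1383,-0.1167],"turn": [0,0,0],"fingers": 1},{"delta_pos": [0,-0.1383,-0.1167],"turn": [0,0,0],"fingers": 1},{"delta_pos": [0,-0.1383,-0.1167],"turn": [0,0,0],"fingers": 1}]'

```text
clock: 9.85
position: [0.4832, -0.0632, 0.1811]
ee_rot: [0.997, 0.076, -0.0, 0.0]
ft_force: [0.5, -0.2, -0.4]
grip_width: 0.219
grasp_force: 34.3
```

Run:
```python
from h import *
o,c=snap('side','s6'); print(chest(o['position'])*1000,o['grip_width'],o['ft_force'])
p=[proj(o,c,[*( [.5827,-.045]+G*x/1000+np.array([-G[1],G[0]])*y/1000),z/1000]) for x,y,z in ((-102,0,91),(-102,0,110),(-102,0,160))]; print(np.round(p,1))
x0,y0=int(p[0][0])-60,int(p[0][1])-85
a=c['color'][y0:y0+115,x0:x0+120,::-1]; a=cv2.resize(a,None,fx=5,fy=5,interpolation=2)
cv2.line(a,*[tuple(int(5*(q-r)) for q,r in zip(P,(x0,y0))) for P in (p[0],p[1])],(0,255,0),1)
cv2.imwrite('pics/s6c.png',a); print(x0,y0)
```

```text
[-101.14445111   -2.5945063   181.12684934] 0.219252189055975 [ 0.53985612 -0.23323407 -0.44004338]
[[353.8 228.8]
 [354.  219.8]
 [354.6 195.1]]
293 143
```

View pics/s6c.png

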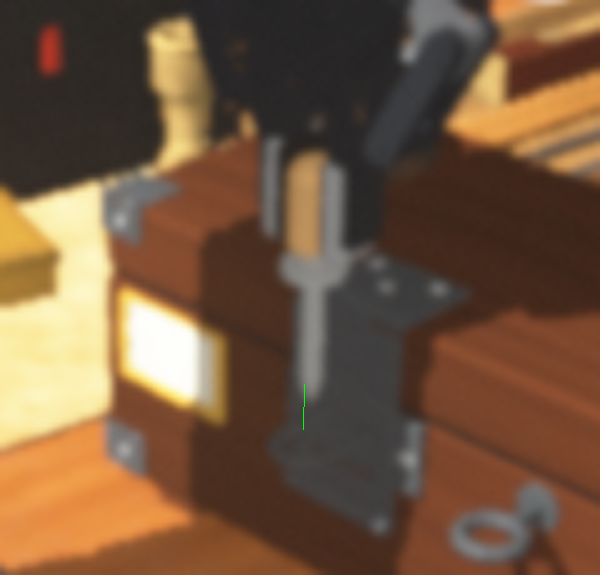

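The pin hangs upright; its tip at (312,395) in the crop is about 1.6 px right of the staple axis, matching the tool's -2.6 mm offset in chest y. I correct by 2.5 mm and lower.

To row units: 0.036 m / 0.6 = 0.06, -0.0025 m / 0.6 = -0.0042.

Request:
move_arm --plan '[{"delta_pos": [-0.0017,-0.0042,0],"turn": [0,0,0],"fingers": 1},{"delta_pos": [-0.0017,-0.0042,0],"turn": [0,0,0],"fingers": 1},{"delta_pos": [-0.0017,-0.0042,0.0167],"turn": [0,0,0],"fingers": 1},{"delta_pos": [-0.0017,-0.0042,0.0333],"turn": [0,0,0],"fingers": 1},{"delta_pos": [-0.0017,-0.0042,0.0467],"turn": [0,0,0],"fingers": 1},{"delta_pos": [-0.0017,-0.0042,0.06],"turn": [0,0,0],"fingers": 1}]'

```text
clock: 10.65
position: [0.4817, -0.0599, 0.1446]
ee_rot: [0.997, 0.077, -0.0, -0.0]
ft_force: [-0.8, -0.4, -0.7]
grip_width: 0.219
grasp_force: 34.3
```

```bash
python3 -c "
from h import *
o=get_obs(); print(chest(o['position'])*1000,o['ft_force'],o['grip_width'])"
```

```text
[-102.11508664    0.82787704  144.56838305] [-0.8357506  -0.43035343 -0.67654267] 0.21853821257621436
```

The tip is through the opening with no force.

To row units: 0.031 m / 0.6 = 0.0517, 0.029 m / 0.6 = 0.0483.

Request:
move_arm --plan '[{"delta_pos": [0,0.0008,0.02],"turn": [0,0,0],"fingers": 1},{"delta_pos": [0,0.0008,0.0367],"turn": [0,0,0],"fingers": 1},{"delta_pos": [0,0.0008,0.0483],"turn": [0,0,0],"fingers": 1},{"delta_pos": [0,0.0008,0.0517],"turn": [0,0,0],"fingers": 1},{"delta_pos": [0,0.0008,0.0517],"turn": [0,0,0],"fingers": 1}]'

```text
clock: 11.28
position: [0.482, -0.0604, 0.1144]
ee_rot: [0.997, 0.077, 0.0, 0.0]
ft_force: [-0.3, 0.1, -0.8]
grip_width: 0.217
grasp_force: 34.3
```

To row units: -0.14 m / 0.6 = -0.2333, -0.12 m / 0.6 = -0.2.

Request:
move_arm --plan '[{"delta_pos": [0,0,0.0025],"turn": [0,0,0],"fingers": 1},{"delta_pos": [0,0,0.0025],"turn": [0,0,0],"fingers": 0.7},{"delta_pos": [0,0,0.0025],"turn": [0,0,0],"fingers": 0.5},{"delta_pos": [0,0,0.0025],"turn": [0,0,0],"fingers": 0.5},{"delta_pos": [0,0,0.0025],"turn": [0,0,0],"fingers": 0.5},{"delta_pos": [0,0,-0.0333],"turn": [0,0,0],"fingers": 0.5},{"delta_pos": [0,0,-0.1],"turn": [0,0,0],"fingers": 0.5},{"delta_pos": [0,0,-0.2],"turn": [0,0,0],"fingers": 0.5},{"delta_pos": [0,0,-0.2333],"turn": [0,0,0],"fingers": 0.5},{"delta_pos": [0,0,-0.2333],"turn": [0,0,0],"fingers": 0.5},{"delta_pos": [0,0,-0.2333],"turn": [0,0,0],"fingers": 0.5}]'

```text
clock: 12.65
position: [0.4813, -0.0605, 0.253]
ee_rot: [0.997, 0.077, -0.001, -0.0]
ft_force: [0.7, 0.3, 0.1]
grip_width: 0.5
grasp_force: 0.0
```

Run:
```python
from h import *
o,c,C,ok=pin('w8'); print(o['clock'],chest(o['position'])*1000,o['ft_force'])
m=ok&(abs(C[0]+101)<18)&(abs(C[1])<18)&(C[2]>125)&(C[2]<137)&(C[0]<-90); v,u=np.where(m)
zt=np.median(C[2][m]); print(m.sum(),zt,chest(onz(o,c,u.mean(),v.mean(),zt/1000))*1000)
o,c=snap('side','s8'); a=cv2.resize(c['color'][155:265,295:415,::-1],None,fx=5,fy=5,interpolation=2)
cv2.imwrite('pics/e8.png',a)
```

```text
12.65 [-102.53368295    0.35925431  253.04974324] [0.74172265 0.34166861 0.07608662]
397 134.6837019505595 [-101.87019715    1.3145199   134.68370195]
```

View pics/e8.png

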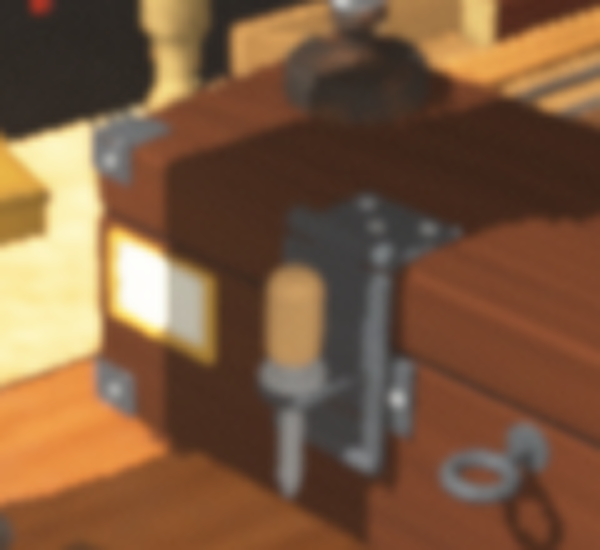

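The pin stands upright in the staple with its collar seated at about (292,378), and the hasp is down. I check once from depth that the hasp is still flat.

Run:
```python
from h import *
for f in('s8','w8'):
    o,c=load(f); P=cloud(o,c); d=P[...,:2]-[.5827,-.045]; x=d@G*1000; y=d@[-G[1],G[0]]*1000; z=P[...,2]*1000
    for a,b in ((52,60),(60,68),(98,110),(110,125),(125,134)):
        m=(c['range_z']>0)&(y<-14)&(y>-23)&(x<-70)&(x>-115)&(z>a)&(z<b)
        if f=='w8': m&=(x>-112)
        print(f,a,b,m.sum(),np.percentile(x[m],[10,50,90]).round(1) if m.any() else '')
```

```text
s8 52 60 21 [-89.4 -87.  -75.4]
s8 60 68 15 [-86.7 -85.7 -83.9]
s8 98 110 27 [-86.5 -85.3 -74.9]
s8 110 125 29 [-86.7 -85.4 -81.2]
s8 125 134 18 [-86.7 -85.  -80.9]
w8 52 60 0 
w8 60 68 0 
w8 98 110 0 
w8 110 125 0 
w8 125 134 0
```

Flat: the strap front is at about -85 mm at every height. Handing in.

```bash
python3 -c "
from workcell import hand_in; print(hand_in())"
```

```text
the job is handed in; nothing more can be done
None
```

The hasp lies flat over the staple and the pin stands upright through it with its collar seated; I let go of it, saw no sign that anything else was moved, and handed the job in at about 13 s (no verdict was shown).

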